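Wind the bench timer past its top mark and back to 45 minutes

TASK

Set the bell timer standing on the pine shelf to 45 minutes: wind its dial clockwise past the top mark until it comes up against its stop, then bring it back down to 45 and let go. Its dial is stiffer than its rubber feet can hold, so bear down on the timer, firmly but not hard, whenever you turn, so that the case stays standing where it is and as it faces; leave the latch and the other things on the shelf alone.

Things in the scene. Friction and masses are not known exactly. Their poses are not given: they have to be found in the camera images.
- timer: Bell timer, loose: round white enamelled tin case 84 mm across with a steel band at its foot, about 0.35 kg in all. Origin: centre of its underside; z up. Its flat face is 34 mm above the origin; black ticks on it, fixed to the case, run clockwise over 270 degrees, short ones every 5 minutes, long ones every 15. The 90 degrees without ticks face the case's own -x side.
- timer_feet (a point): At the timer's origin. Four rubber feet on a circle of 34 mm radius; friction on the shelf 0.5 to 0.7. Under the timer's weight alone they hold about 0.07 N m against turning, less than the dial needs. 11 N of downward press holds it anywhere on the scale if there is little side load (ease that off first); 13 to 17 N is good; 25 N is the most it may bear, even for a moment: come down on it slowly.
- nought_mark (a point): The nought mark: a long tick with a dot beside it, on the case's face, 34 mm from the axis, 34 mm above the timer's origin, towards (-x, +y) of the case (135 degrees counter-clockwise from its x axis). With the case facing the robot it lies at half past seven.
- top_mark (a point): The top mark, 60 minutes: a triple tick on the case's face, 34 mm from the axis, towards (-x, -y) of the case; with the case facing the robot it lies at half past four. One minute is 4.5 degrees; the stop lies 5 minutes beyond the top mark.
- dial_grip (a point): On the dial's axis, 63 mm above the timer's origin: the height to grip. Black disc 54 mm across (top 39 mm above the timer's origin) with an upright bar through its axis, 12 mm thick, 24 mm long behind the axis and 20 before it, then a pointed nose with a white line; bar top 65.5 mm above the timer's origin. x: along the bar to the nose; z up. A 25 N grip on the bar turns it.
- dial (a joint): Dial angle in rad from the nought mark, growing clockwise seen from above, pi/40 = 0.0785 a minute: 60 minutes = 4.712, 45 minutes = 3.534. Turns from 0 to a firm stop at 65 minutes = 5.105 and stays where left. Turning up takes 0.12 N m plus 0.012 N m per rad of wind, turning down 0.12 N m less that.
- case_mark (a point): Point on the rim of the timer's case at its -x side, 40 mm from the axis, 34 mm above the timer's origin (no visible mark): shows whether the case has been turned or shoved; it should stay within 8 mm of its place.
- shelf: Low pine shelf, fixed, 270 mm deep (x), 560 mm wide (y); its board's top is 60 mm above its origin (centre of its underside); a lip 14 mm high and 10 mm thick runs round its edge, with a 120 mm gap in the middle of the front (-x) lip.
- latch (a joint): Dark wooden bar latch, 156 mm long, 14 mm high, turning on a screw on the front of the shelf's lip; it lies level across the gap (0 rad = shut) and would swing up to 1.5 rad. Leave shut.
- reproducer: Bystander: loose nickel-plated sound box, a disc 62 mm across and 16 mm thick with a 20 mm neck up to 31 mm high and a short arm. Origin: centre of the underside.
- bell_lever: Bystander: loose brass lever lying flat, 94 mm long, up to 16 mm high, 60 g. Origin: under its middle; x along it.
- horn_section: Bystander: loose copper horn section, a flared tube standing on its wide end, 100 mm across below, 48 mm above, 75 mm high. Origin: centre of its underside.
- knob: Bystander: loose round bakelite knob, 34 mm across, 18 mm high. Origin: centre of its underside.
There are look-alikes about, which are no part of the job. Leave any yellow look-alike of the timer alone.

How it is judged:
By the outcome, as a careful person would: the job done as asked, in the order asked, and still so for the second after the job is handed in, with the robot touching nothing.
It also fails if it takes over 72 s, if anything falls off the work surface, if the arm or the gripper's body presses on something with over 40 N, if the wrist force passes 120 N, or if a joint passes its speed limit or range.

ROBOT

A 6-joint arm with a two-finger parallel gripper is mounted at the origin on the work surface. World frame = base frame: x ahead of the robot, y to its left, z up, the work surface at z = 0. Lengths are in m, angles in rad, forces in N, time in s.
With the tool pointing down it reaches from about 0.375 to 0.975 m from the base axis. Payload 3.8 kg.
Tool frame: the origin (TCP) lies at the very end of the fingers, on their centre line; the grasp point (between the pads) lies 19 mm behind it; z points along the fingers, y is the line along which they close (so a half turn about z gives the same grasp; the last joint's range is limited). The gripper opens to 88 mm and grips with 3 to 60 N. Pads are 18 mm wide; open, the fingers measure 123 mm over their backs; the gripper's body (75 mm by 187 mm) begins 45 mm behind the grasp point.
Start: joints at [-1.141, 0.264, 1.604, -0, 1.274, -0.037], TCP at [0.304, -0.603, 0.239] pointing down, gripper open.
Joint ranges: [-2.63, 2.63], [-0.94, 2.18], [0.31, 2.57], [-1.31, 4.45], [0, 2.66], [-2.55, 2.55]. Speed limits (rad/s): [2.57, 2.57, 3.14, 3.14, 3.14, 3.14].

INTERFACE

Orientations are given as a unit quaternion [w, x, y, z].
In Python, from bench import arm gives the robot as it stands.
- The arm moves only by the tool drive_tool, never from a script. Its argument "series" is a list that holds one entry, the list of rows, each a list of 4 numbers: the shift along the tool's x, y, z in mm, then the turn about the tool's z in degrees. In form: [[[x, y, z, spin], ...]]. A call has exactly 10 rows; each row is the pose to reach, as a shift and turn from the pose commanded when the call began, along the tool's axes at that moment; what a row does not reach only later rows make up. A row lasts 1/8 s, in which the tool goes at most 62.5 mm and 10.7 degrees, less where a joint would pass 70% of its speed; a pose out of reach is approached as far as the arm can. A call with a gripper value outside its range is refused whole. "gripper" is the gripper command: -1 is shut, 1 is fully open, values between are in proportion, set as the call begins (left out, the last holds). The fingers move at their own pace and stop on an object; the grip force is fixed at half the most. Time passes only in rows, so rows that repeat a pose let the fingers close, or fill a call up. It gives the time, the measured TCP pose, the force, the opening and the grip force at its end, in the units of the state.
- arm.read_state(): the state, without advancing time (a new reading comes with each control period).
- arm.get_image(name): name is "side" or "top"; returns (picture, depth): 420x560x3 uint8, red, green, blue; 420x560 float32, m along the optical axis (not along the pixel's ray), 0 where there is no reading.
- arm.get_calibration(name): a dict with "mtx" (3x3 intrinsics, pixels), "cam_to_world" (4x4, takes a point from camera to world coordinates). Camera axes: x right, y up, looking along -z (the intrinsics and any distortion apply to the point x, -y, -z); pixel columns grow to the right and rows downward; lengths in m; the calibration is good to about 2 mm. A picture is of the moment at which its call begins. get_calibration takes no time and is no camera call.
- arm.sign_off(): hands the job in; it is judged then, once.
The state is a dict: "time": time; "joint_pos": joint angles; "joint_vel": joint speeds; "joint_efforts": joint torques, N m; "position": TCP position; "orientation": TCP orientation; "wrist_force": force on the tool from outside, world axes, zero at the start; "moment": the same for the moment, N m; "grip_width": opening from 0.0 (shut) to 1.0 (fully open); "grasp_force": force on a finger pad.
Only numpy, scipy, OpenCV 4.12 (cv2) and the standard library are available. Lean on these libraries where they do the work, as an engineer would, in place of code of your own. Each camera call takes 0.05 s, during which the arm holds its last target. There are 200 camera calls.

## Working session

There is one attempt and no reset: what is moved stays moved. The work goes in short steps, Python scripts to look and compute and a tool call to move; the robot and the scene stay as the last step left them, time stands still between calls to the robot, and variables do not carry over. Pictures are saved under pics/ and viewed, at most 10 in all, crops included, and the job is handed in when it is done.

Besides the shell and the picture viewer there is one more tool, called after "Request:" by a JSON object that holds its "api" and its "payload". drive_tool: Moves the arm, as the interface text tells. Its arguments: {"type":"object","properties":{"series":{"type":"array"},"gripper":{"type":"number"}},"required":["series"]}

```bash
mkdir -p pics; ls; python3 - <<'E'
from bench import arm
import cv2,numpy as np
s=arm.read_state(); print({k:np.round(v,3).tolist() for k,v in s.items()})
for n in("top","side"):
    p,d=arm.get_image(n); cv2.imwrite(f"pics/{n}0.png",p[:,:,::-1]); np.save(f"{n}0.npy",d); c=arm.get_calibration(n)
    print(n,c)
E
```

```text
pics
{'time': 0.0, 'joint_pos': [-1.141, 0.265, 1.605, -0.0, 1.274, -0.037], 'joint_vel': [0.0, 0.0, -0.0, 0.0, -0.002, -0.001], 'joint_efforts': [-0.001, -50.211, -35.687, 0.073, 0.029, -0.0], 'position': [0.303, -0.602, 0.237], 'orientation': [-0.001, 0.973, 0.231, -0.0], 'wrist_force': [-0.516, -0.693, 0.142], 'moment': [0.03, -0.001, 0.026], 'grasp_force': 0.0, 'grip_width': 1.001}
top {'mtx': array([[451.33267078,   0.        , 277.64198457],
       [  0.        , 451.33267078, 208.53720005],
       [  0.        ,   0.        ,   1.        ]]), 'cam_to_world': array([[-0.02479803,  0.99509932, -0.09572043,  0.54527212],
       [-0.99967118, -0.02405846,  0.00887288,  0.02057912],
       [ 0.00652652,  0.09590898,  0.99536871,  0.84517459],
       [ 0.        ,  0.        ,  0.        ,  1.        ]])}
side {'mtx': array([[420.32501536,   0.        , 280.83456581],
       [  0.        , 420.32501536, 211.77108944],
       [  0.        ,   0.        ,   1.        ]]), 'cam_to_world': array([[-0.96524799,  0.19338548, -0.17577934,  0.48784844],
       [-0.2612393 , -0.7322725 ,  0.62891256,  0.50663568],
       [-0.00709582,  0.65297706,  0.75734445,  0.67504137],
       [ 0.        ,  0.        ,  0.        ,  1.        ]])}
```

View pics/top0.png

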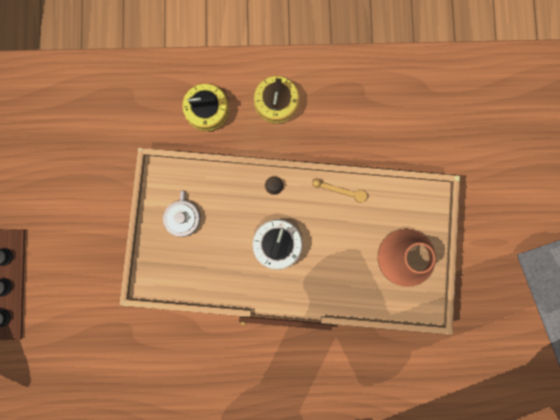

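View pics/side0.png

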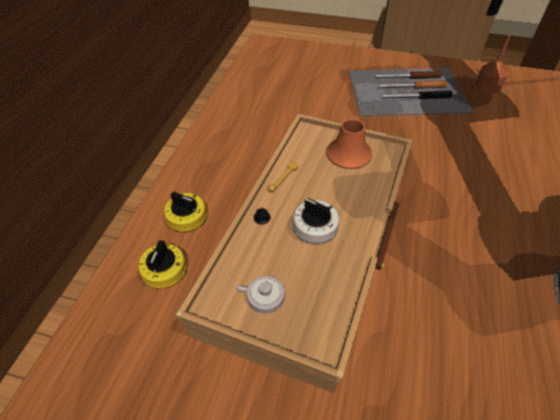

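The top view shows the white timer at about (277,244) on the shelf with its nose towards the top of the picture. The yellow look-alikes are at (205,107) and (277,99). The side view shows the timer at (316,220).

```bash
cat > h.py <<'E'
from bench import arm
import cv2,numpy as np
def cast(n,px,z):
    c=arm.get_calibration(n);K=c["mtx"];T=c["cam_to_world"]
    px=np.atleast_2d(px).astype(float)
    r=np.c_[(px[:,0]-K[0,2])/K[0,0],-(px[:,1]-K[1,2])/K[1,1],-np.ones(len(px))]@T[:3,:3].T
    return T[:3,3]+r*((z-T[2,3])/r[:,2])[:,None]
def world(n,d):
    c=arm.get_calibration(n);K=c["mtx"];T=c["cam_to_world"]
    v,u=np.mgrid[:d.shape[0],:d.shape[1]]
    P=np.stack([(u-K[0,2])/K[0,0]*d,-(v-K[1,2])/K[1,1]*d,-d],-1)
    return P@T[:3,:3].T+T[:3,3]
E
python3 - <<'E'
from h import *
for n,box in(("top",(245,212,309,276)),("side",(284,190,348,254))):
    p=cv2.imread(f"pics/{n}0.png");d=np.load(f"{n}0.npy");W=world(n,d)
    x0,y0,x1,y1=box
    m=np.zeros(d.shape,bool);m[y0:y1,x0:x1]=1
    hsv=cv2.cvtColor(p,cv2.COLOR_BGR2HSV)
    Z=W[...,2]
    print(n,"board z",np.median(Z[m&(Z<.075)]))
    f=m&(hsv[...,1]<70)&(hsv[...,2]>120)&(Z>.085)&(Z<.105)
    cs=max(cv2.findContours(f.astype(np.uint8),0,1)[0],key=cv2.contourArea)
    P=cast(n,cs[:,0],.094)[:,:2].astype(np.float32);e=cv2.fitEllipse(P);print("face z",np.median(Z[f]),"ell",e)
    b=m&(Z>.114); q=W[b]; print("bar",b.sum(),q.mean(0),np.median(q[:,2]))
    B=cast(n,np.argwhere(b)[:,::-1],.1255)[:,:2]
    print("rect",cv2.minAreaRect(B.astype(np.float32)))
    mu=B.mean(0);w,v=np.linalg.eigh(np.cov((B-mu).T));print("mean",mu,"axis deg",np.degrees(np.arctan2(v[1,1],v[0,1])))
    wl=b&(hsv[...,2]>110);print("white line",wl.sum(),cast(n,np.argwhere(wl)[:,::-1],.1255).mean(0) if wl.any() else 0)
    cv2.imwrite(f"pics/{n}c.png",cv2.resize(p[y0:y1,x0:x1],(576,576),interpolation=cv2.INTER_CUBIC))
t,s=[cv2.resize(cv2.imread(f"pics/{n}c.png"),(400,400)) for n in("top","side")]
cv2.imwrite("pics/both.png",np.hstack([t,s]))
E
```

```text
top board z 0.06037869830792664
face z 0.09428986325642236 ell ((0.5586506724357605, 0.016722621396183968), (0.08126412332057953, 0.08147069811820984), 177.61607360839844)
bar 242 [0.55707922 0.017176   0.19115632] 0.1259818963748559
rect ((0.5595141649246216, 0.022416764870285988), (0.09725911170244217, 0.07841773331165314), 2.305518865585327)
mean [0.5585264  0.01753811] axis deg 163.3215067709832
white line 60 [0.5690356  0.01571834 0.1255    ]
side board z 0.05972644391526799
face z 0.09323998574298376 ell ((0.558519721031189, 0.021594079211354256), (0.07507451623678207, 0.08042094856500626), 10.016305923461914)
bar 258 [0.55388262 0.05493286 0.16333601] 0.12436952007107571
rect ((0.5431613326072693, 0.04447713494300842), (0.10138118267059326, 0.10807860642671585), 18.56719970703125)
mean [0.55779005 0.02353372] axis deg 149.50468060165878
white line 56 [0.56186799 0.02273717 0.1255    ]
```

View pics/both.png

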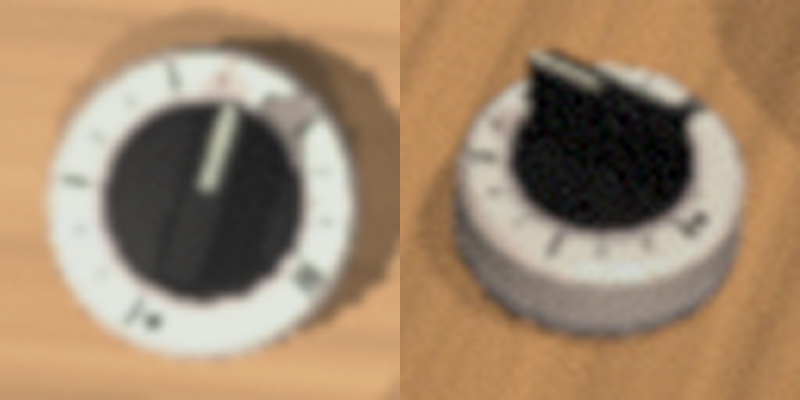

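The crop shows the nought tick with its dot at crop (135,313) and the triple tick at (310,278). The white line runs from (208,190) to the nose at (232,110).

```bash
python3 - <<'E'
from h import *
f=lambda u,v:[245+u/6.25-.5+.08,212+v/6.25-.5+.08]
c=np.array([.5586,.0170])
for nm,q,z in(("nought",(135,313),.094),("dot",(152,322),.094),("top",(310,278),.094),("t15",(77,181),.094),("t30",(175,75),.094)):
    P=cast("top",[f(*q)],z)[0,:2]-c;print(nm,P,np.hypot(*P),np.degrees(np.arctan2(P[1],P[0])))
a,b=cast("top",[f(208,190),f(232,110)],.1255)[:,:2];print(a,b,np.degrees(np.arctan2(*(b-a)[::-1])))
p=cv2.imread("pics/top0.png");W=world("top",np.load("top0.npy"));Z=W[...,2]
m=np.zeros(Z.shape,bool);m[212:276,245:309]=1
b=m&(Z>.118)&(Z<.135)
b=max((lambda n,l,s,_:[(s[i,4],l==i) for i in range(1,n)])(*cv2.connectedComponentsWithStats(b.astype(np.uint8))),key=lambda t:t[0])[1]
B=cast("top",np.argwhere(b)[:,::-1],.1255)[:,:2]
print(len(B),cv2.minAreaRect(B.astype(np.float32)));mu=B.mean(0);w,v=np.linalg.eigh(np.cov((B-mu).T));print(mu,np.degrees(np.arctan2(v[1,1],v[0,1])))
# dial disc centre (dark, z .099)
g=cv2.cvtColor(p,cv2.COLOR_BGR2GRAY)
# side bar
W=world("side",np.load("side0.npy"));Z=W[...,2];m=np.zeros(Z.shape,bool);m[190:254,284:348]=1
b=m&(Z>.115)&(Z<.130)
b=max((lambda n,l,s,_:[(s[i,4],l==i) for i in range(1,n)])(*cv2.connectedComponentsWithStats(b.astype(np.uint8))),key=lambda t:t[0])[1]
q=W[b];print("side",len(q),np.median(q,0),q.min(0),q.max(0))
E
```

```text
nought [-0.02882783  0.01801313] 0.03399289444277951 148.00071102208642
dot [-0.03130333  0.01357289] 0.0341192237859953 156.5588094940953
top [-0.02077561 -0.02853115] 0.035293806545481685 -126.06109144686503
t15 [0.00637952 0.03263426] 0.033251966487333584 78.93900649272454
t30 [0.03393438 0.00594172] 0.034450636328726345 9.931498961434174
[0.56104702 0.0151424 ] [0.58125537 0.00851318] -18.16174141936833
220 ((0.5589969158172607, 0.016600385308265686), (0.011830780655145645, 0.04815569147467613), 72.10993957519531)
[0.55826741 0.01683323] 162.22314063338675
side 229 [0.55907159 0.01935616 0.12430269] [0.53609456 0.00475992 0.11501895] [0.58424379 0.02937206 0.12721417]
```

```bash
cat >> h.py <<'E'
from scipy.spatial.transform import Rotation as R
def rel(t,yaw):
    s=arm.read_state();w,x,y,z=s["orientation"];r=R.from_quat([x,y,z,w])
    M=r.as_matrix();cy=np.degrees(np.arctan2(M[1,0],M[0,0]))
    print("t",round(s["time"],2),"pos",np.round(s["position"],4),"yaw",round(cy,2),"tilt",np.round(M[:,2],3),"F",np.round(s["wrist_force"],2),"M",np.round(s["moment"],3),"g",round(s["grip_width"],3),s["grasp_force"],"q6",round(s["joint_pos"][5],2))
    print("shift mm",np.round(1000*r.inv().apply(np.array(t)-s["position"]),1),"spin",round(-((yaw-cy+180)%360-180),1))
E
python3 -c "
from h import *
rel([.5585,.0175,.2],162)"
```

```text
t 0.1 pos [ 0.3035 -0.6022  0.2375] yaw 26.75 tilt [-0.001  0.002 -1.   ] F [ 0.52 -0.39  0.06] M [ 0.007 -0.008 -0.001] g 0.997 0.0 q6 -0.04
shift mm [ 506.6 -438.5   38.4] spin -135.3
```

Request:
{"api": "drive_tool", "payload": {"series": [[[30, -26, 0, -8], [75, -65, 0, -18], [120, -104, 0, -28], [165, -143, 0, -38], [210, -182, 0, -48], [255, -221, 0, -58], [300, -260, 0, -68], [345, -299, 0, -78], [390, -338, 0, -88], [430, -372, 0, -98]]], "gripper": 0}}

```text
time: 1.35
position: [0.5205, -0.0749, 0.2384]
orientation: [-0.0, 0.461, 0.887, -0.0]
wrist_force: [0.9, -0.2, -0.0]
grip_width: 0.5
grasp_force: 0.0
```

```bash
python3 -c "
from h import *
rel([.5585,.0175,.16],162)"
```

```text
t 1.35 pos [ 0.5205 -0.0749  0.2384] yaw 125.11 tilt [-0.  0. -1.] F [ 0.86 -0.21 -0.01] M [-0.011 -0.148  0.019] g 0.5 0.0 q6 -0.8
shift mm [53.7 84.2 78.4] spin -36.9
```

Request:
{"api": "drive_tool", "payload": {"series": [[[10, 16, 8, -7], [20, 32, 20, -14], [30, 48, 35, -21], [40, 64, 50, -28], [48, 76, 62, -33], [53.5, 84, 70, -37], [53.5, 84, 75, -37], [53.5, 84, 78, -37], [53.5, 84, 78, -37], [53.5, 84, 78, -37]]]}}

```text
time: 2.6
position: [0.559, 0.0144, 0.1611]
orientation: [0.0, 0.159, 0.987, 0.0]
wrist_force: [0.5, -0.0, -0.0]
grip_width: 0.498
grasp_force: 0.0
```

```bash
python3 -c "
from h import *
rel([.5585,.0175,.104],162)
p,d=arm.get_image('side');q,_=arm.get_image('top')
cv2.imwrite('pics/b.png',cv2.cvtColor(np.hstack([cv2.resize(p[150:270,240:360],(400,400),interpolation=2),cv2.resize(q[180:300,220:340],(400,400),interpolation=2)]),cv2.COLOR_RGB2BGR))
"
```

```text
t 2.6 pos [0.559  0.0144 0.1611] yaw 161.7 tilt [ 0.001 -0.    -1.   ] F [ 0.53 -0.01 -0.04] M [ 0.031 -0.104  0.047] g 0.498 0.0 q6 -1.27
shift mm [ 1.5  2.8 57.1] spin -0.3
```

View pics/b.png

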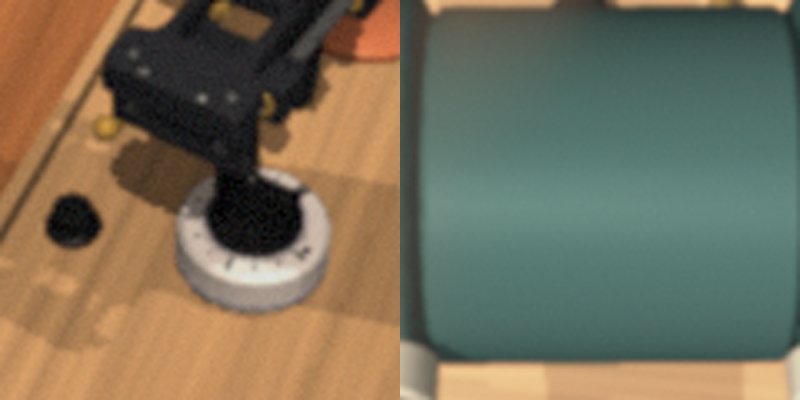

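The side crop shows one finger above the far side of the dial bar and the case clear of the gripper. The top view is blocked by the wrist.

Request:
{"api": "drive_tool", "payload": {"series": [[[1.5, 2.8, 8, 0], [1.5, 2.8, 16, 0], [1.5, 2.8, 24, 0], [1.5, 2.8, 32, 0], [1.5, 2.8, 39, 0], [1.5, 2.8, 45, 0], [1.5, 2.8, 50, 0], [1.5, 2.8, 53, 0], [1.5, 2.8, 55, 0], [1.5, 2.8, 55, 0]]]}}

```text
time: 3.95
position: [0.5583, 0.0179, 0.1057]
orientation: [-0.0, 0.159, 0.987, 0.0]
wrist_force: [-0.0, -0.7, 0.3]
grip_width: 0.499
grasp_force: 0.0
```

```bash
python3 -c "
from h import *
rel([.5585,.0175,.104],162)
"
```

```text
t 3.95 pos [0.5583 0.0179 0.1057] yaw 161.74 tilt [-0.  0. -1.] F [-0.03 -0.72  0.3 ] M [ 0.035 -0.104  0.02 ] g 0.499 0.0 q6 -1.26
shift mm [-0.3 -0.3  1.7] spin -0.3
```

Close on the bar.

Request:
{"api": "drive_tool", "payload": {"series": [[[0, 0, 0, 0], [0, 0, 0, 0], [0, 0, 0, 0], [0, 0, 0, 0], [0, 0, 0, 0], [0, 0, 0, 0], [0, 0, 0, 0], [0, 0, 0, 0], [0, 0, 0, 0], [0, 0, 0, 0]]], "gripper": -1}}

```text
time: 5.2
position: [0.5584, 0.0178, 0.1058]
orientation: [0.0, 0.159, 0.987, -0.0]
wrist_force: [-0.8, -2.4, 2.1]
grip_width: 0.133
grasp_force: 30.0
```

```bash
python3 -c "
from h import *
rel([.5585,.0175,.104],162)
"
```

```text
t 5.2 pos [0.5584 0.0178 0.1058] yaw 161.75 tilt [ 0. -0. -1.] F [-0.81 -2.42  2.06] M [-0.288 -0.01  -0.049] g 0.133 30.00033368356526 q6 -1.26
shift mm [-0.2 -0.2  1.8] spin -0.3
```

Request:
{"api": "drive_tool", "payload": {"series": [[[0, 0, 0.2, 0], [0, 0, 0.4, 0], [0, 0, 0.6, 0], [0, 0, 0.8, 0], [0, 0, 1, 0], [0, 0, 1, 0], [0, 0, 1, 0], [0, 0, 1, 0], [0, 0, 1, 0], [0, 0, 1, 0]]]}}

```text
time: 6.45
position: [0.5584, 0.0178, 0.1057]
orientation: [0.0, 0.159, 0.987, -0.0]
wrist_force: [-2.0, -2.8, 8.8]
grip_width: 0.134
grasp_force: 30.0
```

```bash
python3 -c "
from h import *
rel([.5585,.0175,.104],162)
"
```

```text
t 6.45 pos [0.5584 0.0178 0.1057] yaw 161.75 tilt [ 0. -0. -1.] F [-2.02 -2.76  8.83] M [-0.456  0.466 -0.045] g 0.134 30.001336438581347 q6 -1.26
shift mm [-0.2 -0.2  1.7] spin -0.2
```

Request:
{"api": "drive_tool", "payload": {"series": [[[0, -0.1, 0.2, 0], [0.1, -0.2, 0.4, 0], [0.1, -0.3, 0.6, 0], [0.1, -0.4, 0.8, 0], [0.1, -0.4, 0.9, 0], [0.1, -0.4, 0.9, 0], [0.1, -0.4, 0.9, 0], [0.1, -0.4, 0.9, 0], [0.1, -0.4, 0.9, 0], [0.1, -0.4, 0.9, 0]]]}}

```text
time: 7.7
position: [0.5585, 0.0178, 0.1057]
orientation: [0.0, 0.159, 0.987, 0.0]
wrist_force: [-5.2, -1.9, 12.8]
grip_width: 0.134
grasp_force: 30.0
```

```bash
python3 -c "
from h import *
rel([.5585,.0175,.104],162)
"
```

```text
t 7.7 pos [0.5585 0.0178 0.1057] yaw 161.75 tilt [ 0.001  0.    -1.   ] F [-5.17 -1.92 12.82] M [-0.241  0.742 -0.022] g 0.134 30.002023852430284 q6 -1.27
shift mm [-0.1 -0.2  1.7] spin -0.3
```

Request:
{"api": "drive_tool", "payload": {"series": [[[0.2, -0.1, 0, 0], [0.4, -0.2, 0, 0], [0.6, -0.4, 0, 0], [0.8, -0.5, 0.1, 0], [0.9, -0.6, 0.2, 0], [0.9, -0.6, 0.2, 0], [0.9, -0.6, 0.2, 0], [0.9, -0.6, 0.2, 0], [0.9, -0.6, 0.2, 0], [0.9, -0.6, 0.2, 0]]]}}

```text
time: 8.95
position: [0.5584, 0.0177, 0.1057]
orientation: [0.001, 0.159, 0.987, 0.001]
wrist_force: [-2.4, -0.3, 11.2]
grip_width: 0.135
grasp_force: 30.0
```

```bash
python3 -c "
from h import *
rel([.5585,.0175,.104],162)
"
```

```text
t 8.95 pos [0.5584 0.0177 0.1057] yaw 161.74 tilt [ 0.003  0.001 -1.   ] F [-2.41 -0.26 11.23] M [-0.082  0.33   0.005] g 0.135 30.001826933585107 q6 -1.27
shift mm [-0.2 -0.2  1.7] spin -0.3
```

Request:
{"api": "drive_tool", "payload": {"series": [[[0.2, 0, 0.2, 0], [0.4, -0.1, 0.4, 0], [0.6, -0.2, 0.6, 0], [0.8, -0.2, 0.8, 0], [0.9, -0.3, 0.9, 0], [1.0, -0.3, 1.0, 0], [1.0, -0.3, 1.0, 0], [1.0, -0.3, 1.0, 0], [1.0, -0.3, 1.0, 0], [1.0, -0.3, 1.0, 0]]]}}

```text
time: 10.2
position: [0.5584, 0.0177, 0.1057]
orientation: [0.002, 0.159, 0.987, 0.001]
wrist_force: [-1.4, -0.4, 14.0]
grip_width: 0.129
grasp_force: 30.0
```

```bash
python3 -c "
from h import *
rel([.5585,.0175,.104],162)
"
```

```text
t 10.2 pos [0.5584 0.0177 0.1057] yaw 161.74 tilt [ 0.005  0.001 -1.   ] F [-1.4  -0.37 14.01] M [-0.051  0.346 -0.033] g 0.129 30.002253488637507 q6 -1.27
shift mm [-0.1 -0.2  1.7] spin -0.3
```

Request:
{"api": "drive_tool", "payload": {"series": [[[0, 0, 0.1, 2], [0, 0, 0.1, 4], [0, 0, 0.1, 6], [0, 0, 0.1, 8], [0, 0, 0.1, 10], [0, 0, 0.1, 12], [0, 0, 0.1, 14], [0, 0, 0.1, 16], [0, 0, 0.1, 18], [0, 0, 0.1, 20]]]}}

```text
time: 11.45
position: [0.5587, 0.0181, 0.1057]
orientation: [0.002, 0.328, 0.945, 0.001]
wrist_force: [-1.8, 0.9, 14.5]
grip_width: 0.13
grasp_force: 30.0
```

```bash
python3 -c "
from h import *
rel([.5585,.0175,.104],33.3)
p,d=arm.get_image('side')
cv2.imwrite('pics/c.png',cv2.resize(p[170:270,260:360],(500,500),interpolation=2)[...,::-1])
"
```

```text
t 11.45 pos [0.5587 0.0181 0.1057] yaw 141.7 tilt [ 0.006  0.001 -1.   ] F [-1.82  0.94 14.48] M [0.158 0.2   0.141] g 0.13 30.001878063194454 q6 -0.92
shift mm [-0.2 -0.6  1.7] spin 108.4
```

View pics/c.png

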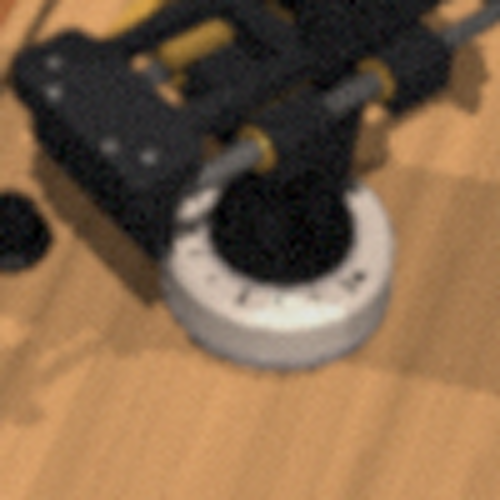

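The crop shows the nought mark at about (353,278), which is side pixel (331,226). That matches its place before, so the case has not turned. I continue.

Request:
{"api": "drive_tool", "payload": {"series": [[[0, 0, 0, 3], [0, 0, 0, 6], [0, 0, 0, 9], [0, 0, 0, 12], [0, 0, 0, 15], [0, 0, 0, 18], [0, 0, 0, 21], [0, 0, 0, 24], [0, 0, 0, 27], [0, 0, 0, 30]]]}}

```text
time: 12.75
position: [0.5592, 0.0185, 0.1057]
orientation: [0.002, 0.562, 0.827, 0.003]
wrist_force: [0.4, 2.6, 12.0]
grip_width: 0.132
grasp_force: 30.0
```

```bash
python3 -c "
from h import *
rel([.5585,.0175,.104],33.3)
"
```

```text
t 12.75 pos [0.5592 0.0185 0.1057] yaw 111.66 tilt [ 0.007  0.002 -1.   ] F [ 0.37  2.58 12.05] M [0.366 0.053 0.176] g 0.132 30.001244391314685 q6 -0.39
shift mm [-0.7 -1.   1.7] spin 78.4
```

Request:
{"api": "drive_tool", "payload": {"series": [[[0.2, 0.1, 0.2, 0], [0.4, 0.2, 0.4, 0], [0.7, 0.3, 0.5, 2], [0.7, 0.3, 0.5, 5], [0.7, 0.3, 0.5, 8], [0.8, 0.3, 0.5, 11], [0.8, 0.3, 0.5, 14], [0.9, 0.3, 0.6, 17], [0.9, 0.3, 0.6, 20], [0.9, 0.3, 0.6, 23]]]}}

```text
time: 14.0
position: [0.5598, 0.0187, 0.1057]
orientation: [0.003, 0.715, 0.699, 0.003]
wrist_force: [0.7, -0.0, 14.2]
grip_width: 0.131
grasp_force: 30.0
```

```bash
python3 -c "
from h import *
rel([.5585,.0175,.104],33.3)
"
```

```text
t 14.0 pos [0.5598 0.0187 0.1057] yaw 88.67 tilt [ 0.008  0.001 -1.   ] F [ 7.000e-01 -1.000e-02  1.425e+01] M [-0.136 -0.013  0.171] g 0.131 30.001494269818068 q6 0.01
shift mm [-1.2 -1.2  1.7] spin 55.4
```

Request:
{"api": "drive_tool", "payload": {"series": [[[0, 0.1, 0.1, 2], [0, 0.2, 0.2, 5], [0, 0.3, 0.2, 8], [0, 0.3, 0.2, 11], [0, 0.4, 0.2, 14], [-0.1, 0.4, 0.2, 17], [-0.1, 0.4, 0.2, 20], [-0.2, 0.4, 0.3, 23], [-0.2, 0.4, 0.3, 26], [-0.3, 0.4, 0.3, 29]]]}}

```text
time: 15.25
position: [0.5605, 0.0185, 0.1057]
orientation: [0.002, 0.867, 0.498, 0.004]
wrist_force: [0.4, 0.4, 14.4]
grip_width: 0.13
grasp_force: 30.0
```

```bash
python3 -c "
from h import *
rel([.5585,.0175,.104],33.3)
"
```

```text
t 15.25 pos [0.5605 0.0185 0.1057] yaw 59.67 tilt [ 0.009  0.001 -1.   ] F [ 0.43  0.39 14.42] M [-0.044  0.068  0.204] g 0.13 30.001684217713773 q6 0.52
shift mm [-1.9 -1.2  1.7] spin 26.4
```

Request:
{"api": "drive_tool", "payload": {"series": [[[0, 0.1, 0.1, 2], [0, 0.1, 0.2, 5], [0, 0.2, 0.2, 8], [0, 0.2, 0.2, 11], [0, 0.2, 0.2, 14], [0, 0.2, 0.2, 17], [0, 0.2, 0.2, 19], [0, 0.2, 0.2, 21], [0, 0.2, 0.2, 22.5], [0, 0.2, 0.2, 23]]]}}

```text
time: 16.5
position: [0.5609, 0.0181, 0.1057]
orientation: [0.001, 0.949, 0.315, 0.004]
wrist_force: [-0.0, -1.3, 14.8]
grip_width: 0.134
grasp_force: 30.0
```

```bash
python3 -c "
from h import *
rel([.5585,.0175,.104],33.3)
"
```

```text
t 16.5 pos [0.5609 0.0181 0.1057] yaw 36.76 tilt [ 0.009  0.    -1.   ] F [-0.02 -1.32 14.82] M [-0.137  0.084  0.155] g 0.134 30.002427217550576 q6 0.92
shift mm [-2.3 -1.   1.6] spin 3.5
```

Request:
{"api": "drive_tool", "payload": {"series": [[[0, 0, 0, 0.3], [0, -0.1, 0, 0.6], [0, -0.1, 0, 0.9], [0, -0.1, 0, 1.2], [0, -0.1, 0, 1.5], [0, -0.1, 0, 1.8], [0, -0.1, 0, 2.1], [0, -0.1, 0, 2.4], [0, -0.1, 0, 2.7], [0, -0.1, 0, 2.7]]]}}

```text
time: 17.75
position: [0.5609, 0.0181, 0.1057]
orientation: [0.001, 0.956, 0.293, 0.005]
wrist_force: [1.3, -2.4, 15.0]
grip_width: 0.134
grasp_force: 30.0
```

```bash
python3 -c "
from h import *
rel([.5585,.0175,.104],33.3)
"
```

```text
t 17.75 pos [0.5609 0.0181 0.1057] yaw 34.08 tilt [ 0.01  0.   -1.  ] F [ 1.25 -2.4  15.05] M [-0.24   0.031  0.186] g 0.134 30.00247443560511 q6 0.96
shift mm [-2.3 -0.9  1.7] spin 0.8
```

Request:
{"api": "drive_tool", "payload": {"series": [[[0, 0.2, 0, 0], [-0.1, 0.4, 0, 0.3], [-0.1, 0.6, 0, 0.6], [-0.1, 0.6, 0, 0.9], [-0.1, 0.6, 0, 1.2], [-0.1, 0.6, 0, 1.5], [-0.1, 0.6, 0, 1.8], [-0.1, 0.6, 0, 2.0], [-0.1, 0.6, 0, 2.0], [-0.1, 0.6, 0, 2.0]]]}}

```text
time: 19.0
position: [0.561, 0.018, 0.1057]
orientation: [0.001, 0.961, 0.277, 0.004]
wrist_force: [0.8, 1.2, 15.6]
grip_width: 0.134
grasp_force: 30.0
```

```bash
python3 -c "
from h import *
rel([.5585,.0175,.104],33.3)
"
```

```text
t 19.0 pos [0.561  0.018  0.1057] yaw 32.11 tilt [ 0.009  0.001 -1.   ] F [ 0.85  1.19 15.61] M [0.031 0.139 0.382] g 0.134 30.002618310973048 q6 1.0
shift mm [-2.4 -0.9  1.6] spin -1.2
```

The moment doubled to 0.38 N m at yaw of about 33°, where the stop was predicted. Now I turn back.

Request:
{"api": "drive_tool", "payload": {"series": [[[0, 0, 0, -1], [0, 0, 0, -2], [0, -0.1, 0, -4], [0, -0.1, 0, -7], [-0.1, -0.2, 0, -10], [-0.1, -0.2, 0, -13], [-0.1, -0.2, 0, -16], [-0.1, -0.3, 0, -19], [-0.1, -0.3, 0, -22], [-0.1, -0.3, 0, -25]]]}}

```text
time: 20.25
position: [0.5605, 0.0184, 0.1057]
orientation: [0.001, 0.878, 0.478, 0.004]
wrist_force: [-0.5, 1.3, 16.2]
grip_width: 0.135
grasp_force: 30.0
```

```bash
python3 -c "
from h import *
rel([.5585,.0175,.104],122.8)
"
```

```text
t 20.25 pos [0.5605 0.0184 0.1057] yaw 57.12 tilt [ 0.009  0.001 -1.   ] F [-0.49  1.25 16.23] M [ 0.103  0.176 -0.069] g 0.135 30.003041569143534 q6 0.56
shift mm [-1.9 -1.2  1.7] spin -65.7
```

Request:
{"api": "drive_tool", "payload": {"series": [[[0, 0, -0.1, -3], [0, -0.1, -0.2, -6], [0, -0.2, -0.2, -9], [0, -0.2, -0.2, -12], [0, -0.3, -0.2, -15], [0, -0.4, -0.2, -18], [0, -0.4, -0.2, -21], [0, -0.5, -0.2, -24], [0, -0.5, -0.2, -27], [0, -0.5, -0.2, -30]]]}}

```text
time: 21.5
position: [0.5598, 0.0187, 0.1057]
orientation: [0.002, 0.725, 0.689, 0.003]
wrist_force: [-1.5, 0.3, 15.8]
grip_width: 0.133
grasp_force: 30.0
```

```bash
python3 -c "
from h import *
rel([.5585,.0175,.104],122.8)
"
```

```text
t 21.5 pos [0.5598 0.0187 0.1057] yaw 87.12 tilt [ 0.008  0.001 -1.   ] F [-1.46  0.34 15.84] M [ 0.096  0.216 -0.067] g 0.133 30.002925018779933 q6 0.04
shift mm [-1.2 -1.3  1.7] spin -35.7
```

Request:
{"api": "drive_tool", "payload": {"series": [[[0, -0.3, 0, -3], [0, -0.5, 0, -7], [0, -0.6, 0, -11], [0, -0.7, 0, -15], [0, -0.8, 0, -19], [-0.1, -0.9, 0, -23], [-0.1, -1.0, 0, -27], [-0.2, -1.1, 0, -31], [-0.2, -1.2, 0, -34], [-0.2, -1.2, 0, -35]]]}}

```text
time: 22.75
position: [0.5589, 0.0185, 0.1057]
orientation: [0.004, 0.484, 0.875, 0.003]
wrist_force: [0.3, 0.7, 15.4]
grip_width: 0.134
grasp_force: 30.0
```

```bash
python3 -c "
from h import *
rel([.5585,.0175,.104],122.8)
p,d=arm.get_image('side')
cv2.imwrite('pics/d.png',cv2.resize(p[170:270,260:360],(500,500),interpolation=2)[...,::-1])
"
```

```text
t 22.75 pos [0.5589 0.0185 0.1057] yaw 122.07 tilt [ 0.009  0.001 -1.   ] F [ 0.33  0.68 15.41] M [ 0.094  0.031 -0.127] g 0.134 30.002450470346957 q6 -0.57
shift mm [-0.6 -0.9  1.6] spin -0.7
```

View pics/d.png

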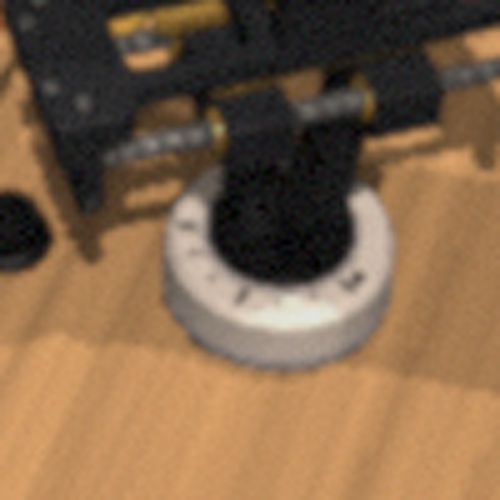

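The crop shows the case unmoved, with the nought mark still at (353,278). I make the last 0.7°, ease most of the press, then open.

Request:
{"api": "drive_tool", "payload": {"series": [[[0, 0, 0, -0.3], [0, 0, 0, -0.6], [0, 0, 0, -0.8], [0, 0, 0, -0.8], [0, 0, -0.3, -0.8], [0, 0, -0.6, -0.8], [0, 0, -0.9, -0.8], [0, 0, -1.2, -0.8], [0, 0, -1.3, -0.8], [0, 0, -1.3, -0.8]]]}}

```text
time: 24.05
position: [0.5588, 0.0184, 0.1057]
orientation: [0.003, 0.479, 0.878, 0.003]
wrist_force: [3.2, 0.6, 8.2]
grip_width: 0.136
grasp_force: 30.0
```

Request:
{"api": "drive_tool", "payload": {"series": [[[0, 0, 0, 0], [0, 0, 0, 0], [0, 0, 0, 0], [0, 0, 0, 0], [0, 0, -2, 0], [0, 0, -6, 0], [0, 0, -14, 0], [0, 0, -26, 0], [0, 0, -40, 0], [0, 0, -55, 0]]], "gripper": 0}}

```text
time: 25.3
position: [0.5551, 0.0177, 0.1593]
orientation: [0.0, 0.478, 0.878, 0.0]
wrist_force: [-0.5, -0.2, 1.0]
grip_width: 0.498
grasp_force: 0.0
```

```bash
python3 -c "
from h import *
rel([.5585,-.2,.26],122.8)
"
```

```text
t 25.3 pos [0.5551 0.0177 0.1593] yaw 122.85 tilt [ 0.001 -0.    -1.   ] F [-0.48 -0.15  1.02] M [ 0.059 -0.13  -0.034] g 0.498 0.0 q6 -0.59
shift mm [-184.8 -115.2 -100.6] spin 0.0
```

Request:
{"api": "drive_tool", "payload": {"series": [[[0, 0, -30, 0], [-10, -6, -60, 0], [-50, -32, -90, 0], [-95, -60, -100, 0], [-140, -90, -100, 0], [-185, -118, -100, 0], [-230, -146, -100, 0], [-260, -165, -100, 0], [-260, -165, -100, 0], [-260, -165, -100, 0]]]}}

```text
time: 26.55
position: [0.5572, -0.2897, 0.2583]
orientation: [-0.0, 0.479, 0.878, 0.0]
wrist_force: [0.1, -0.3, -0.6]
grip_width: 0.502
grasp_force: 0.0
```

```bash
python3 - <<'E'
from h import *
rel([.5585,-.2,.26],122.8)
c=[]
for n,box in(("top",(245,212,309,276)),("side",(284,190,348,254))):
    p,d=arm.get_image(n);p=p[...,::-1].copy();np.save(n+"1.npy",d);cv2.imwrite(f"pics/{n}1.png",p)
    x0,y0,x1,y1=box;c.append(cv2.resize(p[y0:y1,x0:x1],(400,400),interpolation=2))
    if n=="top":
        W=world(n,d);Z=W[...,2];m=np.zeros(Z.shape,bool);m[y0:y1,x0:x1]=1
        b=m&(Z>.118)&(Z<.135)
        k,l,s,_=cv2.connectedComponentsWithStats(b.astype(np.uint8));b=l==1+s[1:,4].argmax()
        B=cast(n,np.argwhere(b)[:,::-1],.1255)[:,:2];mu=B.mean(0);w,v=np.linalg.eigh(np.cov((B-mu).T));print(len(B),mu,np.degrees(np.arctan2(v[1,1],v[0,1])),cv2.minAreaRect(B.astype(np.float32)))
        hsv=cv2.cvtColor(p,cv2.COLOR_BGR2HSV)
        f=m&(hsv[...,1]<70)&(hsv[...,2]>120)&(Z>.085)&(Z<.105)
        cs=max(cv2.findContours(f.astype(np.uint8),0,1)[0],key=cv2.contourArea)
        print(cv2.fitEllipse(cast(n,cs[:,0],.094)[:,:2].astype(np.float32)))
cv2.imwrite("pics/e.png",np.hstack(c))
E
```

```text
t 26.55 pos [ 0.5572 -0.2897  0.2583] yaw 122.82 tilt [ 0.     0.001 -1.   ] F [ 0.1  -0.27 -0.56] M [-0.01  -0.132  0.034] g 0.502 0.0 q6 -1.09
shift mm [74.7 49.7 -1.6] spin 0.0
223 [0.55885071 0.01757294] 122.54855229037618 ((0.5594443678855896, 0.017012566328048706), (0.011900154873728752, 0.04848961532115936), 32.17794418334961)
((0.5588985085487366, 0.01745097152888775), (0.08128967136144638, 0.08151242136955261), 119.5652084350586)
```

View pics/e.png

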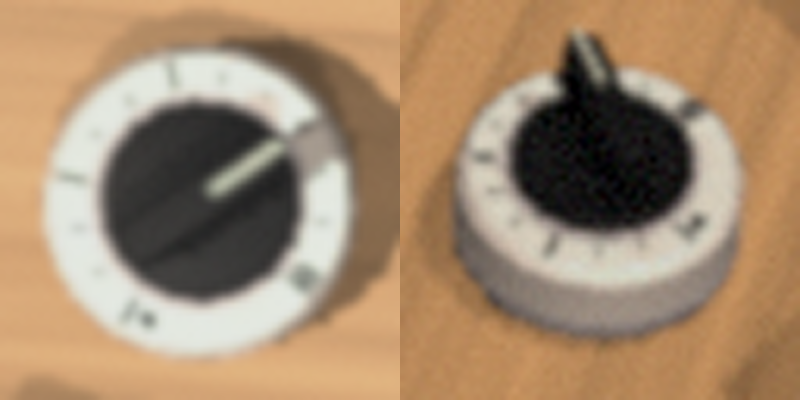

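The picture shows the nose pointing close to the 45 tick at crop (301,128), with the case about 0.7 mm from where it was. I check the angle numerically.

```bash
python3 - <<'E'
from h import *
def ticks(png,npy):
    p=cv2.imread(png);g=255-p.min(2).astype(np.float32);
    d=np.load(npy);W=world("top",d);Z=W[...,2];m=np.zeros(Z.shape,bool);m[212:276,245:309]=1
    hsv=cv2.cvtColor(p,cv2.COLOR_BGR2HSV);f=m&(hsv[...,1]<70)&(hsv[...,2]>120)&(Z>.085)&(Z<.105)
    cs=max(cv2.findContours(f.astype(np.uint8),0,1)[0],key=cv2.contourArea)
    c=np.array(cv2.fitEllipse(cast("top",cs[:,0],.094)[:,:2].astype(np.float32))[0])
    T=arm.get_calibration("top");K=T["mtx"];Tm=T["cam_to_world"]
    a=np.radians(np.arange(0,360,.5));prof=0
    for r in(.032,.034,.036):
        P=np.c_[c[0]+r*np.cos(a),c[1]+r*np.sin(a),np.full(len(a),.094)]
        q=(P-Tm[:3,3])@Tm[:3,:3];u=K[0,0]*q[:,0]/-q[:,2]+K[0,2];v=K[1,1]*-q[:,1]/-q[:,2]+K[1,2]
        prof=prof+cv2.remap(g,u.astype(np.float32)[None],v.astype(np.float32)[None],1)[0]/3
    out=[]
    for nm,e in(("0",146),("15",78.5),("30",11),("60",-124)):
        A=(np.degrees(a)-e+180)%360-180;s=abs(A)<7.5
        w=np.clip(prof[s]-np.percentile(prof[s],30),0,None);out.append((nm,round(e+(w*A[s]).sum()/w.sum(),1)))
    print(c,out)
    b=m&(Z>.116)&(Z<.135)&(hsv[...,1]<80)&(hsv[...,2]>115)
    B=cast("top",np.argwhere(b)[:,::-1],.1255)[:,:2]
    l=cv2.fitLine(B.astype(np.float32),cv2.DIST_HUBER,0,.01,.01).ravel();print("line",len(B),np.degrees(np.arctan2(l[1],l[0])),B.mean(0))
for i in "01": ticks(f"pics/top{i}.png",f"top{i}.npy")
E
```

```text
[0.55865067 0.01672262] [('0', np.float64(148.5)), ('15', np.float64(78.9)), ('30', np.float64(11.3)), ('60', np.float64(-126.5))]
line 42 -17.815796 [0.57192322 0.01221937]
[0.55889851 0.01745097] [('0', np.float64(148.5)), ('15', np.float64(78.1)), ('30', np.float64(10.5)), ('60', np.float64(-127.0))]
line 41 -57.51471 [0.5665153 0.0055756]
```

```bash
python3 -c "
from bench import arm
print(arm.sign_off())"
```

```text
the job is handed in; nothing more can be done
None
```

I wound the timer to its stop and brought it back to 45 minutes (measured within about 0.1 minute), the case shifted by less than 1 mm and turned by less than 1°, and I handed the job in at about 27 s; I was not shown a verdict.

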